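# Put the die bonder's changeover inserts into their nests

### The arm

A 7-joint arm with a two-finger parallel gripper is mounted at the origin on the work surface. World frame = base frame: x ahead of the robot, y to its left, z up, the work surface at z = 0. Lengths are in m, angles in degrees, forces in N, time in s.
With the tool pointing down it reaches from about 0.425 to 0.875 m from the base axis. Payload 4.7 kg.
Tool frame: the origin (TCP) lies at the centre of the arm's flange, where the gripper is bolted on; the fingertips stand 182 mm ahead of it and the grasp point (between the pads) lies 164 mm ahead of it; z points along the fingers, y is the line along which they close (so a half turn about z gives the same grasp; the last joint's range is limited). The gripper opens to 87 mm and grips with 3 to 60 N. Pads are 19 mm wide; open, the fingers measure 117 mm over their backs; the gripper's body (75 mm by 190 mm) begins 51 mm behind the grasp point.
Start: joints at [-76.312, 18.392, -4.016, 83.108, 1.295, 78.541, -3.26], TCP at [0.145, 0.634, 0.405] pointing down, gripper open.
Joint ranges: [-163.93, 163.93], [-17.29, 119.83], [-79.2, 71.16], [3.27, 140.29], [-89.18, 269.18], [5.43, 117.66], [-154.24, 154.24]. Speed limits (degrees/s): [147.25, 147.25, 180, 180, 180, 180, 180].

### API

Orientations are given as [roll, pitch, yaw] about the fixed x, y, z axes, in that order (R = Rz(yaw) Ry(pitch) Rx(roll)).
In Python, from cell import env gives the robot as it stands. The module is installed in compiled form; this text tells all that it offers.
- The arm moves only by the tool step_arm, never from a script. Its argument "steps" is one flat list of numbers, 5 for each row, row after row: the opening, from 0 (shut) to 1 (fully open), then the shift along the tool's x, y, z in mm, then the turn about the tool's z in degrees. In form: [grip, dx, dy, dz, roll, grip, dx, dy, dz, roll, ...]. A call has 1 to 12 rows; each row shifts and turns the commanded pose from where the row before left it, along the tool's axes as they then stand; what a row does not reach is not made up. A row lasts 1/8 s, in which the tool goes at most 62.5 mm and 10.7 degrees, less where a joint would pass 70% of its speed; a pose out of reach is approached as far as the arm can. A call with a gripper value outside its range is refused whole. The fingers move at their own pace and stop on an object; "grip_force" is the grip in N (left out, the last holds). Time passes only in rows, so rows that do not move let the fingers close. It gives the time, the measured TCP pose, the force, the opening and the grip force at its end, in the units of the state.
- env.get_obs(): the state, without advancing time (a new reading comes with each control period).
- env.read_camera(name): name is "side" or "top"; returns a dict with "image" (420x560x3 uint8, red, green, blue), "camera_matrix" (3x3 intrinsics, pixels), "distortion" ([k1, k2, p1, p2, k3] as OpenCV has them; the pictures are not rectified), "R" (3x3) and "t" (3): a world point X has camera coordinates R X + t. Camera axes: x right, y down, z forward; pixel columns grow to the right and rows downward; lengths in m; the calibration is good to about 2 mm. A picture is of the moment at which its call begins. There is no depth.
- env.sign_off(): hands the job in; it is judged then, once.
The state is a dict: "time_s": time; "qpos": joint angles; "joint_velocities": joint speeds; "effort": joint torques, N m; "tool_pos": TCP position; "tool_rot": TCP orientation; "force": force on the tool from outside, world axes, zero at the start; "wrist_torque": the same for the moment, N m; "grip_width": finger opening in m; "grasp_force": force on a finger pad.
Only numpy, scipy, OpenCV 4.12 (cv2) and the standard library are available. Lean on these libraries where they do the work, as an engineer would, in place of code of your own. Each camera call takes 0.05 s, during which the arm holds its last target. There are 200 camera calls.

### The job

Put away the die bonder's four loose metal inserts (wide round chuck, small round chuck, square heater block, long clamp bar): set each one in the black nest whose recess has its outline and size, lying flat on the recess floor, post up. Keep the inserts upright all the way, and leave the amber jar and the little black box with the white window where they are.

Things in the scene. Friction and masses are not known exactly. Their poses are not given: they have to be found in the camera images.
- wide_chuck: (sizes in mm) Wide round chuck: bright steel disc 66 across and 10 thick with dark circular grooves, and a round grip post 20 across in the middle of its top, from 10 up to 45 above the underside. Origin: centre of its underside; z up. Stands upright on the table at the start, post on top.
- small_chuck: (sizes in mm) Small round chuck: bright steel disc 36 across and 10 thick, with a round grip post 18 across in the middle of its top, from 10 up to 45 above the underside. Origin: centre of its underside; z up. Stands upright on the table at the start, post on top.
- heater_block: (sizes in mm) Square heater block: aluminium, 48 x 48 and 12 thick, a dark screw at each corner, with a square grip post 18 x 18 (sides parallel to the block's x and y) in the middle of its top, from 12 up to 45 above the underside. x and y parallel to its sides. Origin: centre of its underside; z up. Stands upright on the table at the start, post on top.
- clamp_bar: (sizes in mm) Clamp bar: aluminium, 90 long (x) by 28 wide (y) and 10 thick, a dark window at either end, with a grip tab 30 long (x) by 14 thick (y) in the middle of its top, from 10 up to 45 above the underside; pinch the tab across its 14 (along y). Origin: centre of its underside; z up. Stands upright on the table at the start, post on top.
- nest_wide: (sizes in mm) Black plastic nest fixed to the table, 90 across outside and 12 tall, with a grey-floored round (80 across) recess 8 deep (flat floor 4 above the table, rim 5 thick), 7 clear all round the wide chuck it is for. Origin: centre of its underside, on the table; z up.
- nest_small: (sizes in mm) Black plastic nest fixed to the table, 60 across outside and 12 tall, with a grey-floored round (50 across) recess 8 deep (flat floor 4 above the table, rim 5 thick), 7 clear all round the small chuck it is for. Origin: centre of its underside, on the table; z up.
- nest_square: (sizes in mm) Black plastic nest fixed to the table, 72 x 72 outside and 12 tall, with a grey-floored square (62 x 62) recess 8 deep (flat floor 4 above the table, rim 5 thick), 7 clear all round the heater block it is for. Origin: centre of its underside, on the table; z up; x and y parallel to its sides.
- nest_long: (sizes in mm) Black plastic nest fixed to the table, 114 (x) by 52 (y) outside and 12 tall, with a grey-floored oblong (104 along x by 42 along y) recess 8 deep (flat floor 4 above the table, rim 5 thick), 7 clear all round the clamp bar it is for. Origin: centre of its underside, on the table; z up; x along its length.
- lens_jar: (sizes in mm) Bystander: closed amber glass jar with white cap, 32 across and 38 tall, standing among the things. Origin: centre of its underside.
- gel_box: (sizes in mm) Bystander: low square black box with a white window in its lid, 34 x 34 and 16 tall, lying among the things. Origin: centre of its underside.
There are look-alikes about, which are no part of the job. Leave any green look-alike of the wide_chuck alone.

How it is judged (in metres and radians):
At the end, for the whole second after the job is handed in: Each insert is in its own nest: within 10.5 mm of the nest's centre, its underside on the recess floor (less than 6.5 mm above the table), tilted less than 0.06 rad, the bar along its nest and the block square with its nest within 0.4 rad, and all at rest (under 0.02 m/s) (horizontal distance between wide_chuck and nest_wide below 0.0105 m and z of wide_chuck in the frame of nest_wide below 0.0065 m and angle between each of wide_chuck, small_chuck, heater_block, clamp_bar's own z axis and vertical below 0.06 rad and linear speed of each of wide_chuck, small_chuck, heater_block, clamp_bar below 0.02 m/s and horizontal distance between small_chuck and nest_small below 0.0105 m and z of small_chuck in the frame of nest_small below 0.0065 m and horizontal distance between heater_block and nest_square below 0.0105 m and z of heater_block in the frame of nest_square below 0.0065 m and horizontal distance between clamp_bar and nest_long below 0.0105 m and z of clamp_bar in the frame of nest_long below 0.0065 m and angle between the x axis of clamp_bar and the x axis of nest_long, either way round below 0.4 rad and (angle between the x axis of heater_block and the x axis of nest_square, either way round below 0.4 rad or angle between the x axis of heater_block and the y axis of nest_square, either way round below 0.4 rad)); the robot touches nothing.
It fails at once if an insert is tipped by more than 0.6 rad (angle between any of wide_chuck, small_chuck, heater_block, clamp_bar's own z axis and vertical above 0.6 rad).
It fails at once if the amber jar or the little black box is moved by more than 15 mm (distance of any of lens_jar, gel_box from where it was at the start of the episode above 0.015 m).
It also fails if it takes over 115 s, if anything falls off the work surface, if the arm or the gripper's body presses on something with over 40 N, if the wrist force passes 120 N, or if a joint passes its speed limit or range.

## Working session

There is one attempt and no reset: what is moved stays moved. The work goes in short steps, Python scripts to look and compute and a tool call to move; the robot and the scene stay as the last step left them, time stands still between calls to the robot, and variables do not carry over. Pictures are saved under pics/ and viewed, at most 14 in all, crops included, and the job is handed in when it is done.

Besides the shell and the picture viewer there is one more tool, called in YAML: its name, and indented under it one key for each argument. step_arm: Moves the arm, as the interface text tells. Its arguments: {"type":"object","properties":{"steps":{"type":"array","items":{"type":"number"}},"grip_force":{"type":"number"}},"required":["steps"]}

```bash
mkdir -p pics; python3 - <<'E'
from cell import env
import cv2
for n in ("top","side"):
    c=env.read_camera(n); cv2.imwrite(f"pics/{n}0.png",c["image"][:,:,::-1]); print(n,c["camera_matrix"].tolist(),c["distortion"],c["R"].tolist(),c["t"])
print(env.get_obs())
E
```

```text
top [[529.1342427671435, 0.0, 282.4963088409887], [0.0, 529.1342427671435, 210.68005532532186], [0.0, 0.0, 1.0]] [-0.13252458  0.          0.          0.          0.        ] [[0.001343321102841809, -0.9999287512092065, -0.011861196972092694], [-0.9832332828752445, 0.0008421538452526218, -0.18235021859945724], [0.1823472153195205, 0.01190727853445309, -0.9831620974097399]] [0.0393522  0.59156049 1.10210561]
side [[454.3397871595958, 0.0, 284.0645059828634], [0.0, 454.3397871595958, 214.6266153391532], [0.0, 0.0, 1.0]] [-0.01839251  0.          0.          0.          0.        ] [[0.7346129893161911, -0.6784846395025828, 0.001532934108163593], [-0.477350784807515, -0.5184430759575395, -0.7094737523230402], [0.4821617821557191, 0.5204568867358135, -0.704730192965851]] [-0.40348445  0.3377149   0.66063711]
{'time_s': 0.1, 'qpos': array([-76.31234641,  18.43703285,  -4.01490033,  83.16894089,
         1.29641782,  78.54036135,  -3.2595972 ]), 'joint_velocities': array([-0.02080816, -0.05053537, -0.0863311 , -0.15025356,  0.02866311,
       -0.1354648 , -0.02026805]), 'effort': array([-3.62564924e-04, -4.92570877e+01, -4.05866252e-01, -3.13396454e+01,
       -6.41759299e-02,  3.95805726e-02,  6.23122810e-05]), 'tool_pos': array([0.14489083, 0.63346098, 0.40373634]), 'tool_rot': array([-1.79898974e+02,  7.04146224e-03,  1.67122057e+02]), 'force': array([-0.41614899,  0.32551303, -0.13647085]), 'wrist_torque': array([0.01807472, 0.02323809, 0.0125207 ]), 'grasp_force': 0.0, 'grip_width': 0.08717761922985309}
```

View pics/top0.png

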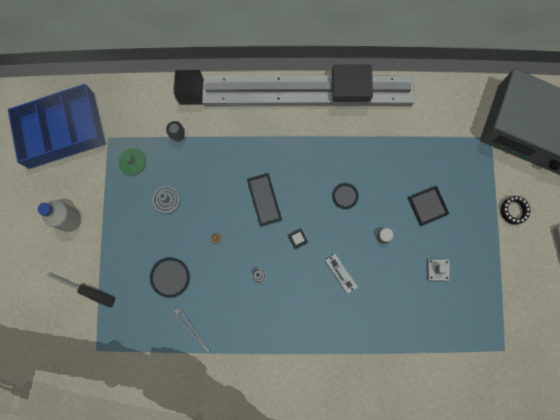

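View pics/side0.png

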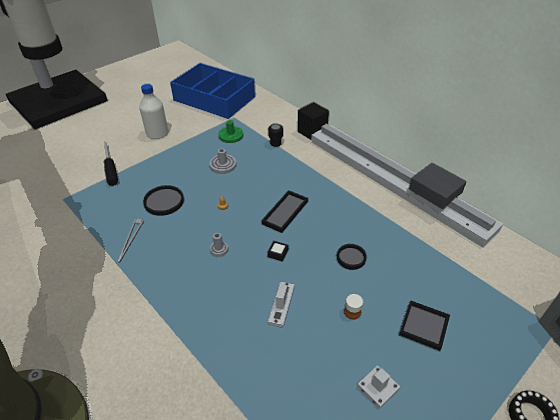

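Top view: the wide chuck is at (166,200) and its green look-alike at (132,161). The small chuck is at (259,275), with a small brass look-alike at (216,238). The bar is at (341,273) and the block at (439,269). The nests are wide (170,277), long (264,200), small (345,196) and square (429,205). The jar is at (386,235) and the gel box at (298,239).

```bash
cat > h.py <<'E'
from cell import env
import cv2, numpy as np
def ray(c,uv,z):
    p=cv2.undistortPoints(np.float64(uv).reshape(-1,1,2),c["camera_matrix"],c["distortion"]).reshape(-1,2)
    d=np.c_[p,np.ones(len(p))]@c["R"]; o=-c["R"].T@c["t"]
    return (o+d*((z-o[2])/d[:,2])[:,None])[:,:2]
def blobs(c):
    hsv=cv2.cvtColor(c["image"],cv2.COLOR_RGB2HSV)
    mat=(abs(hsv[...,0].astype(int)-101)<12)&(hsv[...,1]>80)
    m=np.uint8(~mat)*255
    return m,cv2.findContours(m,cv2.RETR_LIST,cv2.CHAIN_APPROX_NONE)[0]
E
python3 - <<'E'
from h import *
c=env.read_camera("top"); im=c["image"]
print(im[300,330],cv2.cvtColor(im,cv2.COLOR_RGB2HSV)[[300,150,340],[330,300,450]])
m,cs=blobs(c)
H={"wide":(166,200,.01),"small":(259,275,.01),"bar":(341,273,.01),"block":(439,269,.012),"nwide":(170,277,.008),"nlong":(264,200,.008),"nsmall":(345,196,.008),"nsq":(429,205,.008),"jar":(386,235,.03),"gel":(298,239,.012),"green":(132,161,.01),"brass":(216,238,.01)}
for n,(u,v,z) in H.items():
    k=[q for q in cs if 40<cv2.contourArea(q)<6000 and cv2.pointPolygonTest(q,(u,v),True)>-4]
    if not k: print(n,"none"); continue
    q=max(k,key=cv2.contourArea)
    w=np.float32(ray(c,q.reshape(-1,2),z)*1000)
    r=cv2.minAreaRect(w); e=cv2.minEnclosingCircle(w)
    print(n,np.round(r[0],1),np.round(r[1],1),round(r[2],1),"circ",np.round(e[0],1),round(2*e[1],1))
def crop(u0,v0,w,h,s): return cv2.resize(im[v0:v0+h,u0:u0+w,::-1],None,fx=s,fy=s,interpolation=cv2.INTER_CUBIC)
cv2.imwrite("pics/crop.png",np.vstack([np.hstack([crop(105,140,100,75,4),crop(210,240,100,75,4)]),np.hstack([crop(295,235,100,75,4),crop(390,225,100,75,4)])]))
E
```

```text
[ 93 119 127] [[ 97  68 127]
 [ 98  62 123]
 [ 96  70 123]]
wide none
small none
bar none
block none
nwide none
nlong none
nsmall none
nsq none
jar none
gel none
green none
brass none
```

View pics/crop.png

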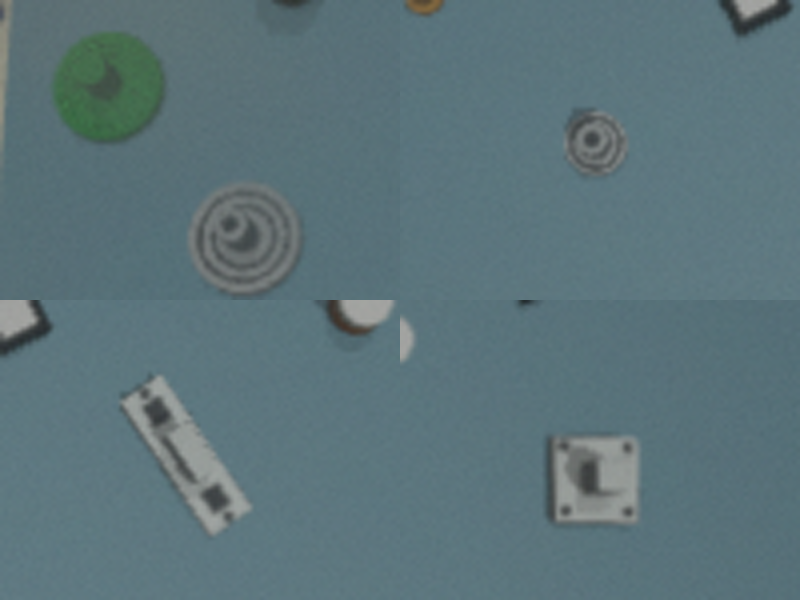

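The crop confirms it: the grey grooved disc at (166,200) is the wide chuck and the disc at (132,161) is green, so I leave that one. The small chuck, bar and block are clear at (259,275), (341,273) and (439,269). The mat is less saturated than I assumed, so I'm changing the mask.

```bash
sed -i 's/hsv=cv2.cvtColor(c\["image"\]/hsv=cv2.cvtColor(cv2.GaussianBlur(c["image"],(3,3),0)/; s/mat=.*/mat=(abs(hsv[...,0].astype(int)-98)<10)\&(hsv[...,1]>42)\&(hsv[...,2]>65)/' h.py
cat > meas.py <<'E'
from h import *
c=env.read_camera("top")
m,cs=blobs(c)
H={"wide":(166,200,.01),"small":(259,275,.01),"bar":(341,273,.01),"block":(439,269,.012),"nwide":(170,277,.008),"nlong":(264,200,.008),"nsmall":(345,196,.008),"nsq":(429,205,.008),"jar":(386,235,.03),"gel":(298,239,.012),"green":(132,161,.01),"brass":(216,238,.01)}
for n,(u,v,z) in H.items():
    k=[q for q in cs if 40<cv2.contourArea(q)<6000 and cv2.pointPolygonTest(q,(u,v),True)>-4]
    if not k: print(n,"none"); continue
    q=max(k,key=cv2.contourArea)
    w=np.float32(ray(c,q.reshape(-1,2),z)*1000)
    r=cv2.minAreaRect(w); e=cv2.minEnclosingCircle(w)
    print(n,np.round(r[0],1),np.round(r[1],1),round(r[2],1),"circ",np.round(e[0],1),round(2*e[1],1))
im=c["image"]; o=im[:,:,::-1].copy(); cv2.drawContours(o,[q for q in cs if 40<cv2.contourArea(q)<6000],-1,(0,0,255),1)
cv2.imwrite("pics/cont.png",cv2.resize(o[135:355,95:505],None,fx=1.95,fy=1.95))
E
python3 meas.py
```

```text
wide [627. 309.] [64.5 63.3] 46.2 circ [627.2 308.9] 66.9
small [453.1  93.3] [33.4 33.5] 0.1 circ [453.   93.3] 35.3
bar [457.6 -90.4] [91.5 30.2] 33.7 circ [457.6 -90.4] 93.5
block [ 465.  -309.3] [51.7 47.2] 89.4 circ [ 464.7 -309.6] 66.9
nwide [448.4 294.6] [86.  85.4] 46.3 circ [449.  294.6] 88.0
nlong [627.2  83. ] [112.4  49. ] 15.9 circ [626.9  83.4] 119.7
nsmall [ 635.5 -103. ] [55.3 53.9] 90.0 circ [ 635.1 -102.2] 57.5
nsq [ 612.4 -294. ] [71.  74.3] 21.8 circ [ 612.1 -292.9] 97.6
jar [ 540.5 -187.4] [31.2 37. ] 43.9 circ [ 540.1 -187.4] 38.7
gel [535.9   6.2] [31.3 31.1] 26.7 circ [535.9   6.2] 41.3
green [719.1 395.1] [69.4 67.9] 46.5 circ [718.8 395.1] 71.1
brass [537.2 191.3] [22.8 25.1] 0.1 circ [537.  190.8] 26.6
```

View pics/cont.png

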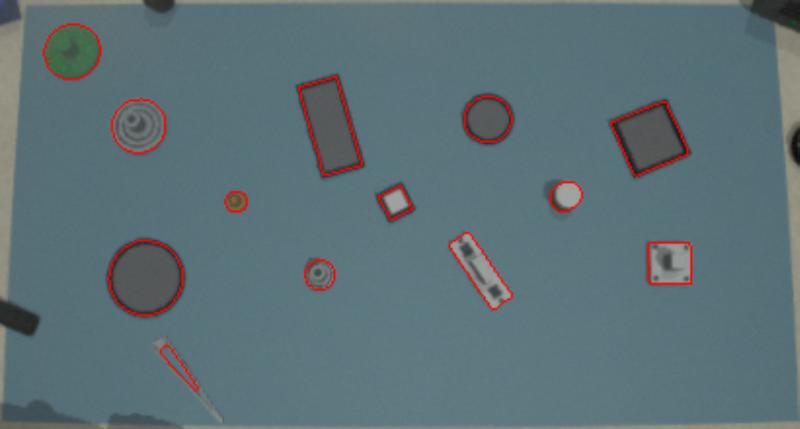

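The contours fit well. Grasp points come out in world mm, with gripper yaw chosen per insert. First comes the turn and the approach towards the wide chuck.

```bash
cat > go.py <<'E'
# usage: go.py x y z yaw : after turning, shift in tool axes (mm) to reach target
import sys, numpy as np
from cell import env
x,y,z,yaw=map(float,sys.argv[1:5]); o=env.get_obs(); p=o["tool_pos"]*1000
roll=((o["tool_rot"][2]-yaw)+180)%360-180; a=np.radians(yaw); d=np.array([x,y])-p[:2]
print("t",round(o["time_s"],2),"roll",round(roll,1),"dx",round(d@[np.cos(a),np.sin(a)],1),"dy",round(d@[np.sin(a),-np.cos(a)],1),"dz",round(p[2]-z,1),"q7",round(o["qpos"][6],1),"grip",round(o["grip_width"]*1000,1))
E
echo ok
```

```text
ok
```

step_arm:
  steps: [1, 0, 0, 0, 10, 1, 0, 0, 0, 10, 1, 0, 0, 0, 10, 1, 0, 0, 0, 10, 1, 0, 0, 0, 10, 1, -44, 24, 0, 0, 1, -44, 24, 0, 0, 1, -44, 24, 0, 0, 1, -44, 24, 0, 0, 1, -44, 24, 0, 0, 1, -44, 24, 0, 0, 1, -44, 24, 0, 0]

```text
time_s: 1.7
tool_pos: [0.436, 0.435, 0.4047]
tool_rot: [180.0, -0.0, 117.1]
force: [-0.2, 0.6, 0.5]
grip_width: 0.0873
grasp_force: 0.0
```

```bash
python3 go.py 627 309 300 117
```

```text
t 1.7 roll 0.1 dx -199.0 dy 113.0 dz 104.7 q7 -17.6 grip 87.3
```

step_arm:
  steps: [1, -50, 28, 0, 0, 1, -50, 28, 0, 0, 1, -50, 28, 0, 0, 1, -49, 29, 0, 0, 1, 0, 0, 35, 0, 1, 0, 0, 35, 0, 1, 0, 0, 35, 0, 1, 0, 0, 0, 0]
  grip_force: 20

```text
time_s: 2.7
tool_pos: [0.6249, 0.3102, 0.296]
tool_rot: [-179.6, 0.0, 117.1]
force: [-0.1, 0.8, -0.3]
grip_width: 0.0865
grasp_force: 0.0
```

```bash
python3 go.py 627 309 197 117
```

```text
t 2.7 roll 0.1 dx -2.0 dy 1.4 dz 99.0 q7 4.9 grip 86.5
```

step_arm:
  steps: [1, -2, 1, 30, 0, 1, 0, 0, 30, 0, 1, 0, 0, 25, 0, 1, 0, 0, 8, 0, 1, 0, 0, 0, 0, 1, 0, 0, 0, 0]

```text
time_s: 3.45
tool_pos: [0.6287, 0.3095, 0.2088]
tool_rot: [179.8, -0.0, 117.1]
force: [0.3, -1.2, 0.5]
grip_width: 0.0871
grasp_force: 0.0
```

```bash
python3 go.py 627 309 197 117
```

```text
t 3.45 roll 0.1 dx 0.3 dy -1.7 dz 11.8 q7 6.2 grip 87.1
```

step_arm:
  steps: [1, 0, 0, 8, 0, 1, 0, 0, 3, 0, 1, 0, 0, 0, 0, 0, 0, 0, 0, 0, 0, 0, 0, 0, 0, 0, 0, 0, 0, 0, 0, 0, 0, 0, 0, 0, 0, 0, 0, 0, 0, 0, 0, 0, 0, 0, 0, 0, 0, 0]
  grip_force: 25

```text
time_s: 4.7
tool_pos: [0.628, 0.3092, 0.1958]
tool_rot: [180.0, -0.0, 117.1]
force: [0.2, 0.8, -0.3]
grip_width: 0.0252
grasp_force: 0.0
```

```bash
python3 go.py 449 294.6 290 117
```

```text
t 4.7 roll 0.1 dx 68.3 dy -166.1 dz -94.2 q7 6.3 grip 25.2
```

step_arm:
  steps: [0, 0, 0, 0, 0, 0, 0, 0, 0, 0, 0, 0, 0, 0, 0, 0, 0, 0, -8, 0, 0, 0, 0, -25, 0, 0, 0, 0, -30, 0, 0, 0, 0, -20, 0, 0, 0, 0, 0, 0]

```text
time_s: 5.7
tool_pos: [0.6286, 0.3094, 0.2808]
tool_rot: [179.8, -0.0, 117.1]
force: [0.2, 0.1, -4.1]
grip_width: 0.0193
grasp_force: 25.0
```

```bash
python3 go.py 449 294.6 280 117; python3 - <<'E'
from h import *
c=env.read_camera("side"); cv2.imwrite("pics/s1.png",cv2.resize(c["image"][60:280,60:360,::-1],None,fx=2,fy=2))
E
```

```text
t 5.7 roll 0.1 dx 68.4 dy -166.7 dz 0.8 q7 5.3 grip 19.3
```

View pics/s1.png

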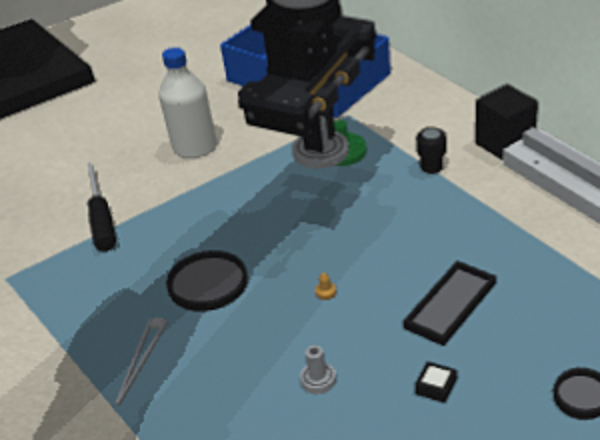

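Side view (2x crop, chuck at (322,150)): the wide chuck hangs level in the gripper. Next is its nest.

step_arm:
  steps: [0, 12, -28, 0, 0, 0, 14, -34, 0, 0, 0, 14, -34, 0, 0, 0, 14, -35, 0, 0, 0, 14, -35, 0, 0, 0, 0, 0, 20, 0, 0, 0, 0, 25, 0, 0, 0, 0, 20, 0, 0, 0, 0, 0, 0, 0, 0, 0, 0, 0]

```text
time_s: 7.0
tool_pos: [0.4493, 0.294, 0.2138]
tool_rot: [-180.0, 0.0, 117.1]
force: [0.1, -0.1, -4.5]
grip_width: 0.0192
grasp_force: 25.0
```

```bash
python3 go.py 449 294.6 200 117
```

```text
t 7.0 roll 0.1 dx 0.7 dy 0.0 dz 13.8 q7 -4.4 grip 19.2
```

step_arm:
  steps: [0, 1, 0, 7, 0, 0, 0, 0, 4, 0, 0, 0, 0, 3, 0, 0, 0, 0, 0, 0, 0.5, 0, 0, 0, 0, 0.5, 0, 0, 0, 0, 0.5, 0, 0, 0, 0, 0.5, 0, 0, 0, 0, 0.5, 0, 0, -20, 0, 0.5, 0, 0, -30, 0, 0.5, 0, 0, -30, 0]

```text
time_s: 8.38
tool_pos: [0.4487, 0.2948, 0.2806]
tool_rot: [-180.0, 0.0, 117.1]
force: [0.8, -0.0, 0.7]
grip_width: 0.0433
grasp_force: 0.0
```

```bash
python3 go.py 453 93.3 260 117
```

```text
t 8.38 roll 0.1 dx -181.5 dy -87.6 dz 20.6 q7 -6.0 grip 43.3
```

step_arm:
  steps: [0.6, -30, -15, 0, 0, 0.6, -40, -19, 0, 0, 0.6, -40, -19, 0, 0, 0.6, -40, -19, 0, 0, 0.6, -31.5, -15.5, 0, 0, 0.6, 0, 0, 25, 0, 0.6, 0, 0, 25, 0, 0.6, 0, 0, 20, 0, 0.6, 0, 0, 0, 0, 0.6, 0, 0, 0, 0]

```text
time_s: 9.62
tool_pos: [0.454, 0.0936, 0.2105]
tool_rot: [179.9, 0.0, 117.1]
force: [0.3, 0.4, 0.6]
grip_width: 0.0521
grasp_force: 0.0
```

```bash
python3 go.py 453 93.3 196.5 117;  python3 - <<'E'
from h import *
c=env.read_camera("side"); cv2.imwrite("pics/s2.png",cv2.resize(c["image"][60:280,60:360,::-1],None,fx=2,fy=2))
E
```

```text
t 9.62 roll 0.1 dx 0.2 dy -1.0 dz 14.0 q7 16.0 grip 52.1
```

View pics/s2.png

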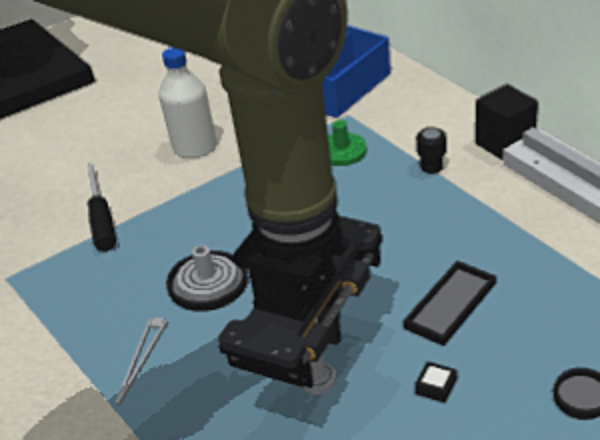

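The wide chuck lies in its nest at (205,275), and the gripper is around the small chuck's post at (320,375). Next I grip and lift it.

step_arm:
  steps: [0.6, 0, -1, 9, 0, 0.6, 0, 0, 5, 0, 0, 0, 0, 0, 0, 0, 0, 0, 0, 0, 0, 0, 0, 0, 0, 0, 0, 0, 0, 0, 0, 0, 0, 0, 0, 0, 0, 0, 0, 0, 0, 0, 0, -8, 0, 0, 0, 0, -25, 0, 0, 0, 0, -30, 0, 0, 0, 0, -20, 0]

```text
time_s: 11.18
tool_pos: [0.4529, 0.093, 0.2804]
tool_rot: [179.9, 0.0, 117.1]
force: [1.1, 0.0, -0.5]
grip_width: 0.0172
grasp_force: 25.0
```

```bash
python3 go.py 635 -102.6 280 117
```

```text
t 11.18 roll 0.1 dx -256.9 dy 73.5 dz 0.4 q7 12.9 grip 17.2
```

step_arm:
  steps: [0, -30, 8, 0, 0, 0, -42, 12, 0, 0, 0, -42, 12, 0, 0, 0, -42, 12, 0, 0, 0, -42, 12, 0, 0, 0, -35, 10, 0, 0, 0, -24, 7.5, 0, 0, 0, 0, 0, 20, 0, 0, 0, 0, 25, 0, 0, 0, 0, 20, 0, 0, 0, 0, 0, 0, 0, 0, 0, 0, 0]

```text
time_s: 12.68
tool_pos: [0.6355, -0.1019, 0.2143]
tool_rot: [180.0, 0.0, 117.1]
force: [-0.5, 1.5, -0.6]
grip_width: 0.0171
grasp_force: 25.0
```

```bash
python3 go.py 635 -102.6 201 117
```

```text
t 12.68 roll 0.1 dx -0.4 dy -0.7 dz 13.3 q7 47.1 grip 17.1
```

step_arm:
  steps: [0, 0, -1, 7, 0, 0, 0, 0, 4, 0, 0, 0, 0, 2.5, 0, 0, 0, 0, 0, 0, 0.5, 0, 0, 0, 0, 0.5, 0, 0, 0, 0, 0.5, 0, 0, 0, 0, 0.5, 0, 0, 0, 0, 0.5, 0, 0, -20, 0, 0.5, 0, 0, -30, 0, 0.5, 0, 0, -30, 0]

```text
time_s: 14.05
tool_pos: [0.6345, -0.1029, 0.2826]
tool_rot: [179.9, 0.0, 117.1]
force: [0.1, 0.1, -0.0]
grip_width: 0.0432
grasp_force: 0.0
```

step_arm:
  steps: [0.6, 0, 0, 0, 8, 0.6, 0, 0, 0, 10, 0.6, 0, 0, 0, 10, 0.6, 0, 0, 0, 10, 0.6, 0, 0, 0, 10, 0.6, 0, 0, 0, 10, 0.6, 0, 0, 0, 10, 0.6, 0, 0, 0, 9, 0.6, 0, 0, 0, 6.4, 0.6, 0, 0, 0, 0]

```text
time_s: 15.3
tool_pos: [0.6346, -0.1026, 0.2815]
tool_rot: [180.0, -0.1, 33.8]
force: [0.3, -0.0, 0.1]
grip_width: 0.0523
grasp_force: 0.0
```

```bash
python3 go.py 457.6 -90.4 280 33.7
```

```text
t 15.3 roll 0.1 dx -140.5 dy -108.3 dz 1.5 q7 -31.0 grip 52.3
```

step_arm:
  steps: [0.6, -24, -18, 0, 0, 0.6, -32, -25, 0, 0, 0.6, -32, -25, 0, 0, 0.6, -32, -25, 0, 0, 0.6, -20.5, -15.5, 0, 0, 0.6, 0, 0, 25, 0, 0.6, 0, 0, 25, 0, 0.6, 0, 0, 20, 0, 0.6, 0, 0, 0, 0, 0.6, 0, 0, 0, 0]

```text
time_s: 16.55
tool_pos: [0.4578, -0.0907, 0.2112]
tool_rot: [180.0, -0.1, 33.8]
force: [0.1, -0.2, 0.5]
grip_width: 0.0523
grasp_force: 0.0
```

```bash
python3 go.py 457.6 -90.4 196.5 33.7
```

```text
t 16.55 roll 0.1 dx 0.0 dy -0.4 dz 14.7 q7 -35.9 grip 52.3
```

step_arm:
  steps: [0.6, 0, 0, 9, 0, 0.6, 0, 0, 5.5, 0, 0, 0, 0, 0, 0, 0, 0, 0, 0, 0, 0, 0, 0, 0, 0, 0, 0, 0, 0, 0, 0, 0, 0, 0, 0, 0, 0, 0, 0, 0, 0, 0, 0, 0, 0, 0, 0, 0, -8, 0, 0, 0, 0, -25, 0, 0, 0, 0, -30, 0]

```text
time_s: 18.05
tool_pos: [0.4568, -0.0905, 0.2591]
tool_rot: [-180.0, 0.1, 33.7]
force: [-0.1, 0.4, -1.2]
grip_width: 0.0141
grasp_force: 25.0
```

step_arm:
  steps: [0, 0, 0, -20, 5, 0, 0, 0, 0, 8, 0, 0, 0, 0, 5, 0, 0, 0, 0, 0]

```text
time_s: 18.55
tool_pos: [0.4571, -0.0905, 0.2789]
tool_rot: [-180.0, -0.0, 15.8]
force: [-0.2, -0.2, -1.2]
grip_width: 0.0136
grasp_force: 25.0
```

```bash
python3 go.py 627.1 83.1 280 15.9
```

```text
t 18.55 roll -0.1 dx 211.1 dy -120.4 dz -1.1 q7 -63.9 grip 13.6
```

step_arm:
  steps: [0, 25, -14, 0, 0, 0, 40, -23, 0, 0, 0, 40, -23, 0, 0, 0, 40, -23, 0, 0, 0, 40, -23, 0, 0, 0, 26, -14.5, 0, 0, 0, 0, 0, 20, 0, 0, 0, 0, 25, 0, 0, 0, 0, 20, 0, 0, 0, 0, 0, 0, 0, 0, 0, 0, 0]

```text
time_s: 19.92
tool_pos: [0.628, 0.0824, 0.2144]
tool_rot: [180.0, -0.1, 15.7]
force: [0.8, 0.2, -2.0]
grip_width: 0.0138
grasp_force: 25.0
```

```bash
python3 go.py 627.1 83.1 200.5 15.9;  python3 - <<'E'
from h import *
c=env.read_camera("side"); cv2.imwrite("pics/s3.png",cv2.resize(c["image"][140:360,180:460,::-1],None,fx=2,fy=2))
E
```

```text
t 19.93 roll -0.2 dx -0.7 dy -1.0 dz 13.9 q7 -62.7 grip 13.8
```

View pics/s3.png

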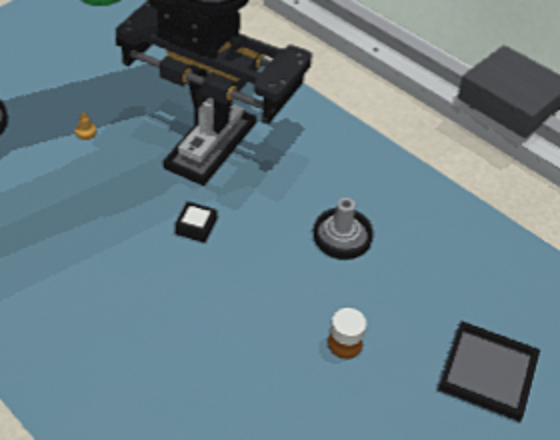

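The small chuck sits in its nest at (343,230), and the bar hangs aligned over the long nest at (210,145). Lower and release, then turn for the block.

step_arm:
  steps: [0, 0, -1, 7, 0, 0, 0, 0, 4, 0, 0, 0, 0, 2.5, 0, 0, 0, 0, 0, 0, 0.5, 0, 0, 0, 0, 0.5, 0, 0, 0, 0, 0.5, 0, 0, 0, 0, 0.5, 0, 0, 0, 0, 0.5, 0, 0, -20, 0, 0.5, 0, 0, -30, 0, 0.5, 0, 0, -30, 0]

```text
time_s: 21.35
tool_pos: [0.6277, 0.0834, 0.2826]
tool_rot: [180.0, -0.1, 15.7]
force: [-0.1, -0.2, -0.4]
grip_width: 0.0433
grasp_force: 0.0
```

step_arm:
  steps: [0.6, 0, 0, 0, -6, 0.6, 0, 0, 0, -10, 0.6, 0, 0, 0, -10, 0.6, 0, 0, 0, -10, 0.6, 0, 0, 0, -10, 0.6, 0, 0, 0, -10, 0.6, 0, 0, 0, -10, 0.6, 0, 0, 0, -7.5, 0.6, 0, 0, 0, 0]

```text
time_s: 22.48
tool_pos: [0.6278, 0.0833, 0.2817]
tool_rot: [179.9, -0.0, 89.1]
force: [-0.4, 0.1, 0.0]
grip_width: 0.0525
grasp_force: 0.0
```

```bash
python3 go.py 464.8 -310.5 280 89.4
```

```text
t 22.48 roll -0.3 dx -395.4 dy -158.8 dz 1.7 q7 1.6 grip 52.5
```

step_arm:
  steps: [0.6, -30, -12, 0, 0, 0.6, -46, -18.5, 0, 0, 0.6, -46, -18.5, 0, 0, 0.6, -46, -18.5, 0, 0, 0.6, -46, -18.5, 0, 0, 0.6, -46, -18.5, 0, 0, 0.6, -46, -18.5, 0, 0, 0.6, -46, -18.5, 0, 0, 0.6, -28, -11, 0, 0, 0.6, -15.4, -6.3, 0, 0, 0.6, 0, 0, 15, 0, 0.6, 0, 0, 25, 0]

```text
time_s: 23.98
tool_pos: [0.4646, -0.308, 0.2396]
tool_rot: [179.9, -0.1, 89.3]
force: [-0.3, -0.2, -0.7]
grip_width: 0.0519
grasp_force: 0.0
```

step_arm:
  steps: [0.6, 0, 0, 20, 0, 0.6, 0, 0, 9, 0, 0.6, 0, 0, 0, 0]

```text
time_s: 24.35
tool_pos: [0.4634, -0.309, 0.2105]
tool_rot: [-179.9, -0.0, 89.2]
force: [0.0, -0.8, -0.2]
grip_width: 0.0522
grasp_force: 0.0
```

```bash
python3 go.py 464.8 -310.5 197 89.4
```

```text
t 24.35 roll -0.2 dx -1.5 dy 1.4 dz 13.5 q7 46.5 grip 52.2
```

step_arm:
  steps: [0.6, -1.5, 1, 9, 0, 0.6, 0, 0, 4, 0, 0, 0, 0, 0, 0, 0, 0, 0, 0, 0, 0, 0, 0, 0, 0, 0, 0, 0, 0, 0, 0, 0, 0, 0, 0, 0, 0, 0, 0, 0, 0, 0, 0, 0, 0, 0, 0, 0, -8, 0, 0, 0, 0, -25, 0, 0, 0, 0, -30, 0]

```text
time_s: 25.85
tool_pos: [0.4639, -0.3108, 0.2615]
tool_rot: [-179.9, -0.0, 89.2]
force: [0.6, 0.5, -0.7]
grip_width: 0.0178
grasp_force: 24.9
```

step_arm:
  steps: [0, 0, 0, -20, -5, 0, 0, 0, 0, -8, 0, 0, 0, 0, -6, 0, 0, 0, 0, -3.5, 0, 0, 0, 0, 0]

```text
time_s: 26.48
tool_pos: [0.4641, -0.311, 0.2814]
tool_rot: [180.0, -0.0, 111.7]
force: [-0.0, 0.6, -1.2]
grip_width: 0.0179
grasp_force: 24.9
```

```bash
python3 go.py 612.4 -294 280 111.8
```

```text
t 26.48 roll -0.1 dx -39.3 dy 144.0 dz 1.4 q7 63.8 grip 17.9
```

step_arm:
  steps: [0, -6, 22, 0, 0, 0, -9, 34, 0, 0, 0, -9, 34, 0, 0, 0, -9, 33, 0, 0, 0, -6.3, 21, 0, 0, 0, 0, 0, 20, 0, 0, 0, 0, 25, 0, 0, 0, 0, 20, 0, 0, 0, 0, 0, 0, 0, 0, 0, 0, 0]

```text
time_s: 27.72
tool_pos: [0.6125, -0.2946, 0.2168]
tool_rot: [180.0, 0.0, 111.7]
force: [0.2, -0.3, -1.3]
grip_width: 0.0178
grasp_force: 24.9
```

```bash
python3 go.py 612.4 -294 201.5 111.8;  python3 - <<'E'
from h import *
c=env.read_camera("side"); cv2.imwrite("pics/s4.png",cv2.resize(c["image"][200:420,280:560,::-1],None,fx=2,fy=2))
E
```

```text
t 27.73 roll -0.1 dx 0.6 dy 0.1 dz 15.3 q7 61.7 grip 17.8
```

View pics/s4.png

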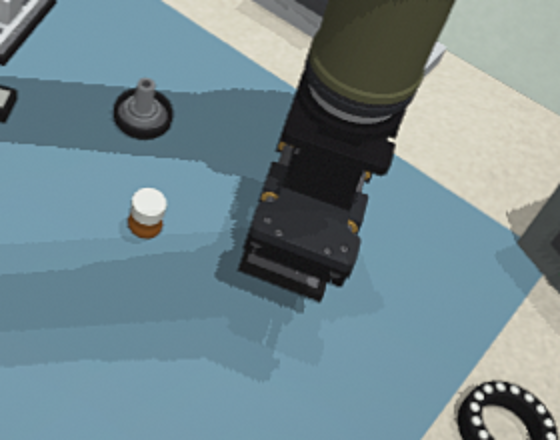

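The gripper hides the block from here; the nest corner shows at (285,275). I release, lift, move aside and check from above.

step_arm:
  steps: [0, 0.5, 0, 8, 0, 0, 0, 0, 4, 0, 0, 0, 0, 3, 0, 0, 0, 0, 0, 0, 0.5, 0, 0, 0, 0, 0.5, 0, 0, 0, 0, 0.5, 0, 0, 0, 0, 0.5, 0, 0, 0, 0, 0.5, 0, 0, -20, 0, 0.5, 0, 0, -30, 0, 0.5, 0, 0, -30, 0]

```text
time_s: 29.15
tool_pos: [0.6125, -0.294, 0.2836]
tool_rot: [180.0, 0.1, 111.7]
force: [0.1, 0.1, 0.4]
grip_width: 0.0432
grasp_force: 0.0
```

step_arm:
  steps: [0.5, -20, -20, 0, 0, 0.5, -30, -30, 0, 0, 0.5, -30, -30, 0, 0, 0.5, -30, -30, 0, 0, 0.5, -30, -20, 0, 0, 0.5, -20, 0, 0, 0, 0.5, 0, 0, 0, 0]

```text
time_s: 30.02
tool_pos: [0.5503, -0.4922, 0.2826]
tool_rot: [-180.0, 0.1, 111.6]
force: [0.4, 1.0, 0.8]
grip_width: 0.0436
grasp_force: 0.0
```

```bash
python3 meas.py; python3 - <<'E'
from h import *
c=env.read_camera("side"); cv2.imwrite("pics/s5.png",cv2.resize(c["image"][140:380,120:480,::-1],None,fx=2,fy=2))
E
```

```text
wide none
small none
bar none
block none
nwide [449.1 294.1] [85.6 84.5] 1.6 circ [448.9 294.4] 87.2
nlong [627.5  82.6] [111.8  47.9] 16.3 circ [627.8  81.6] 117.9
nsmall [ 635.5 -102.9] [55.2 53.9] 90.0 circ [ 634.8 -102.6] 57.0
nsq [ 612.2 -294.3] [72.8 76.4] 22.2 circ [ 612.4 -294.2] 100.4
jar [ 539.9 -186.8] [31.2 38.6] 44.0 circ [ 539.1 -188.2] 39.8
gel [535.9   6.2] [31.3 31.1] 26.7 circ [535.9   6.2] 40.1
green [719.1 395.1] [69.4 68. ] 46.7 circ [718.9 395.2] 71.3
brass [537.2 191.3] [22.8 25.1] 0.1 circ [537.  190.8] 26.6
```

View pics/cont.png

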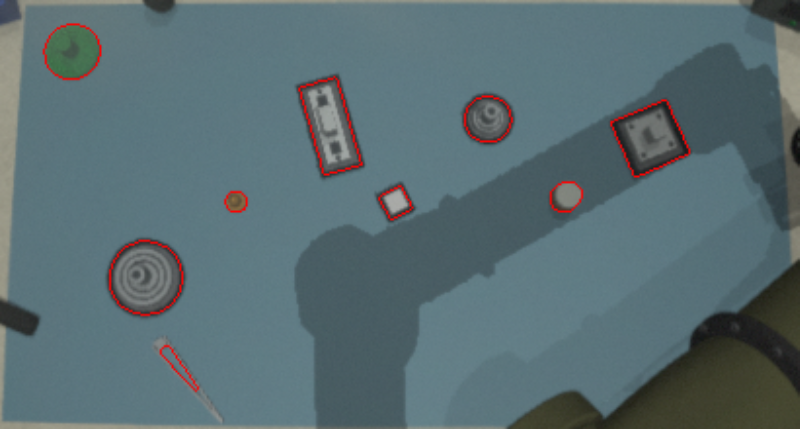

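View pics/s5.png

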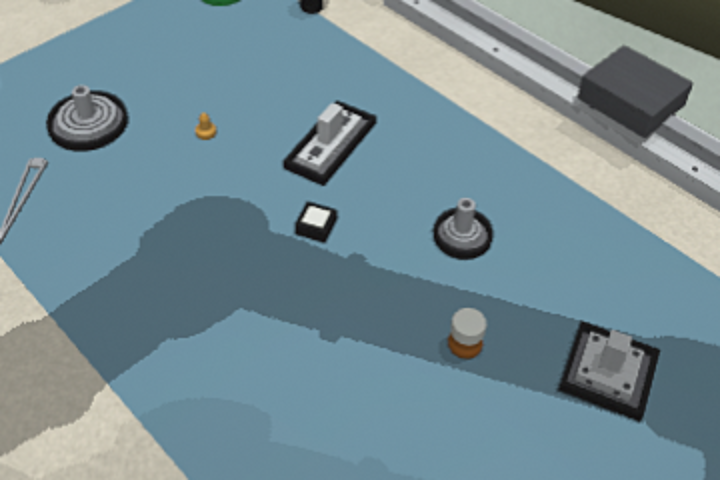

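Both views show all four inserts lying flat and centred in their nests: wide (145,277), bar (330,127), small (488,118) and block (650,138) in the top crop. The jar and the gel box haven't moved, so I'm handing in.

```bash
python3 -c "
from cell import env
print(env.sign_off())"
```

```text
the job is handed in; nothing more can be done
None
```

I set all four inserts flat, post up, in their matching nests, with the jar, the black box and the green look-alike left in place, and handed the job in at about 30 s of the 115 s allowed; sign-off returned no verdict.

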